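# Switch off the egg cooker and lift the boiled egg out with the tongs

### The job

The egg is boiled: first turn the egg cooker's lever to the middle mark (off) and leave it there, then grip the kitchen tongs, close them gently on the hot egg and lift it out of its cup, at least 8 cm up. Finish while holding it there still, with the tongs about level and the egg between their jaws; the robot itself must not touch the egg, and the other things on the worktop stay where they are.

Things in the scene. Friction and masses are not known exactly. Their poses are not given: they have to be found in the camera images.
- cooker: Egg cooker, a fixed white box 150 (x) x 240 (y) x 45 mm high, with a steel hot plate and one egg cup on its left (+y) half and a control panel with a lever on its right (-y) half. Origin at the centre of its underside, which stands on the wooden board that covers the hob (a fixed board 530 x 840 mm, its top 18 mm above the work surface z = 0); x points to its rear, y to its left, z up. It may stand to the left or to the right of the tongs.
- cup_floor (a point): Centre of the inner floor of the egg cup, 60 mm to the left (+y) of the cooker's centre and 70 mm above the work surface. The cup is a shallow steel ring, 40 mm across outside, whose rim stands 8 mm above this floor (78 mm above the work surface).
- lever (a joint): Angle (rad) of the cooker's lever, which turns about an upright axis. 0 = it points straight to the cooker's front (-x) at the long middle mark, which is off; +0.7 = it points at the short mark to the right (-y); -0.7 = short mark to the left. It starts turned to the right, between 0.35 and 0.65. A light friction (about 1 N at the knob) keeps it where it is left.
- lever_knob (a point): Point on the axis of the lever's upright black knob at a good height to grip it, 99.5 mm above the work surface. The knob is a cylinder 15 mm across, from 67 to 116 mm above the work surface (the panel under it is at 64 mm).
- lever_hinge (a point): Point on the lever's upright turning axis at the height of lever_knob; the knob circles round it at 58 mm. It lies 12 mm behind (+x) and 75 mm to the right (-y) of the cooker's centre.
- egg_center (a point): Centre (half-way up) of a brown hen's egg, 57 mm high and 44 mm across, standing blunt end down in the cup; it is widest 25 mm above its lower end (3.5 mm below this point). About 58 g, 98.5 mm above the work surface at the start. It is sound up to 30 N.
- egg: The same egg; origin at its lower end.
- tongs: Sprung kitchen tongs of steel with black grips, lying flat on the wooden board (their underside 18 mm above the work surface), 240 mm long and 30 mm deep (z from 0 to 30 mm above their underside), 0.09 kg. Origin on the centreline at the underside, midway between the two grips; x points along the centreline to the jaws, z up (away from the underside). The pivot is at x = -100 mm, a hanging loop ends at x = -130 mm, the jaws end at x = +110 mm.
- tongs_grip (a point): Point midway between the two black grips of the tongs, 15 mm above their underside; axes as tongs. The grips are plates 52 mm long (along x) and 30 mm high; over their outer faces they measure about 62 mm when open, 36 mm when the jaws hold the egg (their faces are parallel to x at about 50 mm). Squeeze them together along y.
- tongs_jaw (a point): Point midway between the two jaws, 90 mm ahead (+x) of tongs_grip on the centreline, at the same height. The jaws are V-shaped steel plates 40 mm long and 30 mm high; between them there are about 93 mm when open and 44 mm (the egg) when the grips are squeezed to 36 mm; the gap at the jaws shrinks 1.9 times as fast as the width over the grips.
- tongs_left (a joint): Closing angle (rad) of the left arm of the tongs (the right one follows it): 0 = fully open, 0.13 = jaws 44 mm apart, 0.23 = fully shut. A spring opens them: it pushes back on each grip with about 7 N when open and 10 N at 0.13, so grip them with 15 to 40 N. Of the grip force beyond that, about half reaches the egg.
- garlic: Bystander: garlic bulb, 53 mm wide, 52 mm high, near the front edge of the board; leave it alone. Origin at its underside.
- lemon: Bystander: lemon, 71x53x51 mm, behind the work; leave it alone. Origin at its underside.
- salt_shaker: Bystander: salt shaker with a grey cap, 44 mm wide, 90 mm high; leave it alone. Origin at its underside.
- pepper_mill: Bystander: dark wooden pepper mill, 58 mm wide, 170 mm high, at the back; leave it alone. Origin at its underside.
- mug_c: Bystander: two-tone mug, 86x121x99 mm, at the back; leave it alone. Origin at its underside.
- tomato_tin: Bystander: food tin, 75 mm wide, 110 mm high, at the back; leave it alone. Origin at its underside.
- onion: Bystander: onion, 78 mm wide, 85 mm high, on the left; leave it alone. Origin at its underside.
- teaspoon: Bystander: metal teaspoon, 130x26x11 mm, on the right; leave it alone. Origin at its underside.

How it is judged:
On the way, in this order (a step that is already met when the one before it is completed fails the run):
1. the lever is at the middle mark (within 0.12 rad) and the egg still sits in its cup, the tongs not yet picked up (value of joint lever between -0.12 and 0.12 rad and height (world z) of egg_center below 0.113 m and height (world z) of tongs_grip below 0.048 m), for 0.3 s.
2. the tongs are gripped and off the work surface, the egg still in its cup (height (world z) of tongs_grip above 0.063 m and contact force between the fingers and tongs above 1.5 N and height (world z) of egg_center below 0.113 m), for 0.2 s.
3. the jaws are closed on the egg (contact force between tongs and egg above 0.5 N and distance between egg_center and tongs_jaw below 0.035 m), for 0.2 s.
At the end, for the whole second after the job is handed in: Lever within 0.12 rad of the middle mark; gripper holds the tongs, within 0.5 rad of level; egg at rest between the jaws (centre within 35 mm of their mid-point), over 165 mm above the worktop (over 65 mm up), within 300 mm sideways of the cup; egg and tongs clear of the cooker (all of step 3 and value of joint lever between -0.12 and 0.12 rad and height (world z) of egg_center above 0.165 m and contact force between the fingers and tongs above 1.5 N and contact force between each of egg, tongs and cooker below 0.05 N and height (world z) of tongs_grip above 0.12 m and angle between tongs's own z axis and vertical below 0.5 rad and linear speed of egg below 0.03 m/s and horizontal distance between egg_center and cup_floor below 0.3 m); the arm keeps its last pose, push and grip.
It fails at once if the robot itself touches the egg (contact force between any of the fingers, the arm and egg above 0.3 N).
It fails at once if the egg is squeezed with more than 30 N (contact force between tongs and egg above 30 N).
It fails at once if a bystander is moved by more than 30 mm (distance of any of garlic, lemon, salt_shaker, pepper_mill, mug_c, tomato_tin, onion, teaspoon from where it was at the start of the episode above 0.03 m).
It also fails if it takes over 61 s, if anything falls off the work surface, if the arm or the gripper's body presses on something with over 40 N, if the wrist force passes 120 N, or if a joint passes its speed limit or range.

### The arm

A 7-joint arm with a two-finger parallel gripper is mounted at the origin on a cart in front of the work surface, level with it; the furniture and walls round the work are solid. World frame = base frame: x ahead of the robot, y to its left, z up, the work surface at z = 0. Lengths are in m, angles in rad, forces in N, time in s.
With the tool pointing down it reaches from about 0.35 to 0.9 m from the base axis. Payload 8.1 kg.
Tool frame: the origin (TCP) lies midway between the tips of the shut fingers; the grasp point (between the pads) lies 19 mm behind it; z points along the fingers, y is the line along which they close (so a half turn about z gives the same grasp; the last joint's range is limited). The gripper opens to 92 mm and grips with 3 to 60 N. Pads are 19 mm wide; open, the fingers measure 130 mm over their backs; the gripper's body (75 mm by 190 mm) begins 47 mm behind the grasp point.
Start: joints at [-1.278, 0.434, 0.025, 1.573, -0.012, 1.134, -0.075], TCP at [0.241, 0.577, 0.227] pointing down, gripper open.
Joint ranges: [-2.62, 2.62], [-0.44, 2.09], [-1.27, 1.32], [0.08, 2.57], [-1.32, 4.46], [0.12, 2], [-2.74, 2.74]. Speed limits (rad/s): [2.22, 2.22, 3.01, 3.01, 3.14, 3.14, 3.14].

### API

Orientations are given as a unit quaternion [w, x, y, z].
In Python, from cell import get_obs, get_image, job_done gives the robot as it stands. The module is installed in compiled form; this text tells all that it offers.
- The arm moves only by the tool arm_command, never from a script. Its argument "increments" is a list of rows, each an object with "gripper": the finger opening in mm, from 0 to 91.8; "travel": the shift along the tool's x, y, z in mm, a list of three; "delta_rot": the turn, a rotation vector about the tool's x, y, z in rad, a list of three. In form: [{"gripper": gripper, "travel": [tx, ty, tz], "delta_rot": [wx, wy, wz]}, ...]. A call has 1 to 12 rows; each row is the pose to reach, as a shift and turn from the pose commanded when the call began, along the tool's axes at that moment; what a row does not reach only later rows make up. A row lasts 1/8 s, in which the tool goes at most 62.5 mm and 10.7 degrees, less where a joint would pass 70% of its speed; a pose out of reach is approached as far as the arm can. A call with a gripper value outside its range is refused whole. The fingers move at their own pace and stop on an object; "grip_force" is the grip in N (left out, the last holds). Time passes only in rows, so rows that repeat a pose let the fingers close. It gives the time, the measured TCP pose, the force, the opening and the grip force at its end, in the units of the state.
- get_obs(): the state, without advancing time (a new reading comes with each control period).
- get_image(name): name is "scene" or "side" or "wrist"; returns a dict with "pixels" (384x512x3 uint8, red, green, blue), "range_z" (384x512 float32, m along the optical axis (not along the pixel's ray), 0 where there is no reading), "K" (3x3 intrinsics, pixels), "k1" (the pictures are not rectified: a ray, as slopes to the right and down, at radius r is drawn at 1 + k1 r^2 times it, then the intrinsics apply), "rvec" (rotation vector, rad) and "tvec" (3), from world to camera coordinates, as OpenCV has them; the wrist camera has in their place "hand_eye" (4x4, takes a point from camera to tool coordinates, whose origin is the TCP and whose axes are the flange's). Camera axes: x right, y down, z forward; pixel columns grow to the right and rows downward; lengths in m; the calibration is good to about 2 mm. A picture is of the moment at which its call begins: read the wrist's pose just before it.
- job_done(): hands the job in; it is judged then, once.
The state is a dict: "time_s": time; "qpos": joint angles; "joint_vel": joint speeds; "joint_efforts": joint torques, N m; "tcp_pos": TCP position; "ee_rot": TCP orientation; "contact_force": force on the tool from outside, world axes, zero at the start; "wrist_torque": the same for the moment, N m; "opening": finger opening in m; "grasp_force": force on a finger pad.
Only numpy, scipy, OpenCV 4.12 (cv2) and the standard library are available. Lean on these libraries where they do the work, as an engineer would, in place of code of your own. Each camera call takes 0.05 s, during which the arm holds its last target. There are 200 camera calls.

## Working session

There is one attempt and no reset: what is moved stays moved. The work goes in short steps, Python scripts to look and compute and a tool call to move; the robot and the scene stay as the last step left them, time stands still between calls to the robot, and variables do not carry over. Pictures are saved under pics/ and viewed, at most 10 in all, crops included, and the job is handed in when it is done.

Besides the shell and the picture viewer there is one more tool, called after "Request:" in YAML: its name, and indented under it one key for each argument. arm_command: Moves the arm, as the interface text tells. Its arguments: {"type":"object","properties":{"increments":{"type":"array"},"grip_force":{"type":"number"}},"required":["increments"]}

```bash
mkdir -p pics
cat > h.py <<'E'
import numpy as np,cv2
from scipy.spatial.transform import Rotation as R
from cell import get_obs,get_image,job_done
def cloud(name):
    o=get_obs(); im=get_image(name); K=im["K"]; z=im["range_z"]
    h,w=z.shape; u,v=np.meshgrid(np.arange(w),np.arange(h))
    d=np.stack([(u-K[0][2])/K[0][0],(v-K[1][2])/K[1][1]],-1); s=d.copy()
    for _ in range(10): s=d/(1+im["k1"]*(s**2).sum(-1,keepdims=True))
    p=np.concatenate([s,np.ones((h,w,1))],-1)*z[...,None]
    if name=="wrist":
        T=np.array(im["hand_eye"]); q=o["ee_rot"]
        p=p@T[:3,:3].T+T[:3,3]
        p=p@R.from_quat([q[1],q[2],q[3],q[0]]).as_matrix().T+o["tcp_pos"]
    else:
        r=cv2.Rodrigues(np.array(im["rvec"],float))[0]
        p=(p-np.array(im["tvec"]).ravel())@r
    p[z==0]=np.nan
    return im["pixels"],p
def save(n,px): cv2.imwrite(f"pics/{n}.png",cv2.cvtColor(px,cv2.COLOR_RGB2BGR))
E
python3 - <<'E'
from h import *
o=get_obs(); print({k:np.round(v,3) for k,v in o.items()})
a=[]
for n in("scene","side"):
    px,p=cloud(n); np.savez(n,px=px,p=p); a.append(px)
save("s1",a[0]);save("s2",a[1])
E
```

```text
{'time_s': np.float64(0.0), 'qpos': array([-1.278,  0.435,  0.025,  1.574, -0.012,  1.134, -0.075]), 'joint_vel': array([-0.001,  0.   , -0.   , -0.001, -0.001, -0.   ,  0.   ]), 'joint_efforts': array([ 1.0000e-03, -6.6786e+01,  9.8500e-01, -3.1446e+01, -6.0000e-02,
        4.3000e-02,  0.0000e+00]), 'tcp_pos': array([0.241, 0.576, 0.226]), 'ee_rot': array([-0.   ,  0.197,  0.98 , -0.001]), 'contact_force': array([ 0.283,  0.155, -0.603]), 'wrist_torque': array([ 0.   , -0.017, -0.007]), 'grasp_force': np.float64(0.0), 'opening': np.float64(0.092)}
```

View pics/s1.png

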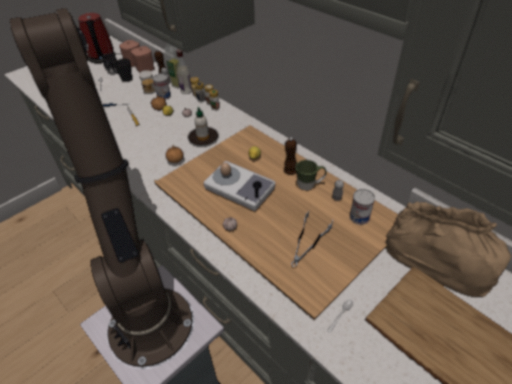

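View pics/s2.png

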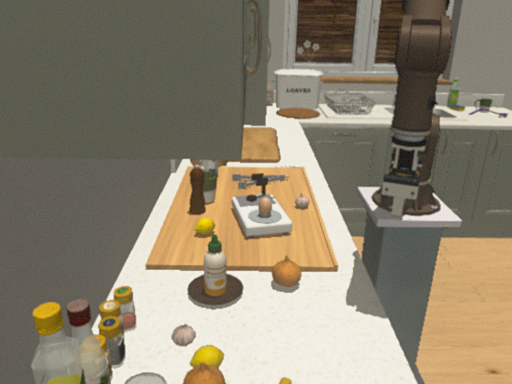

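The scene image shows the cooker with the egg at about (226,170) and the black knob at (257,186). The tongs form a V, with the vertex near (295,262) and the jaws toward the rear at (307,215) and (330,228). The side view agrees: the egg is at (265,205) and the tongs lie behind the cooker. Next I'll measure both.

Run:
```python
from h import *
d=np.load("scene.npz");px=d["px"];p=d["p"]
for u,v in [(226,168),(257,183),(295,262),(303,235),(318,240),(307,216),(330,228),(240,190),(230,223)]: print((u,v),np.round(p[v,u],3),px[v,u])
X,Y,Z=p[...,0],p[...,1],p[...,2]
hsv=cv2.cvtColor(px,cv2.COLOR_RGB2HSV)
# cooker white top
u,v=np.meshgrid(np.arange(512),np.arange(384))
box=(u>195)&(u<285)&(v>150)&(v<215)
m=box&(Z>.050)&(Z<.08)
r=cv2.minAreaRect((p[m][:,:2]*1000).astype(np.float32)); print("cooker",r,m.sum(),cv2.boxPoints(r))
m=box&(Z>.085)
for q,c in zip(p[m],px[m]): print(np.round(q,3),c,end=';')
print()
box=(u>285)&(u<338)&(v>205)&(v<270)
m=box&(Z>.03)&(Z<.08)
for q,c in list(zip(p[m],px[m]))[::6]: print(np.round(q,3),c.mean().round(),end=';')
im=cv2.resize(px[140:280,195:345],(750,700-110),interpolation=cv2.INTER_CUBIC)
save("c1",im)
```

```text
(226, 168) [0.543 0.263 0.118] [129 106  88]
(257, 183) [0.594 0.15  0.08 ] [19 17 19]
(295, 262) [ 0.455 -0.17   0.033] [88 82 78]
(303, 235) [ 0.564 -0.109  0.022] [127  98  72]
(318, 240) [ 0.58  -0.164  0.028] [70 54 39]
(307, 216) [ 0.637 -0.064  0.027] [77 68 62]
(330, 228) [ 0.649 -0.161  0.03 ] [78 70 65]
(240, 190) [0.531 0.176 0.07 ] [95 93 99]
(230, 223) [0.404 0.091 0.058] [141 124 119]
cooker ((619.5493774414062, 231.7681884765625), (276.4820251464844, 241.73306274414062), 13.231250762939453) 1704 [[457.3139  317.78534]
 [512.6423   82.46929]
 [781.78485 145.75104]
 [726.4565  381.06708]]
[0.549 0.286 0.125] [145 120 102];[0.552 0.284 0.125] [153 130 112];[0.552 0.278 0.129] [156 132 117];[0.557 0.279 0.124] [153 131 116];[0.543 0.286 0.124] [140 113  93];[0.543 0.28  0.128] [148 120 100];[0.549 0.281 0.123] [159 130 110];[0.551 0.277 0.124] [159 131 111];[0.554 0.276 0.123] [154 128 107];[0.558 0.274 0.122] [146 124 107];[0.561 0.272 0.122] [145 128 117];[0.537 0.284 0.124] [133 110  92];[0.54  0.282 0.123] [141 115  95];[0.541 0.278 0.125] [152 124 104];[0.543 0.273 0.
[... 4821 characters left out ...]
86 -0.162  0.043] 39.0;[ 0.573 -0.163  0.051] 63.0;[ 0.57  -0.162  0.047] 73.0;[ 0.565 -0.166  0.05 ] 56.0;[ 0.563 -0.167  0.047] 40.0;[ 0.562 -0.168  0.043] 30.0;[ 0.564 -0.168  0.036] 37.0;[ 0.544 -0.166  0.041] 88.0;[ 0.539 -0.17   0.045] 73.0;[ 0.538 -0.168  0.038] 83.0;[ 0.531 -0.169  0.04 ] 87.0;[ 0.495 -0.142  0.038] 101.0;[ 0.512 -0.168  0.04 ] 105.0;[ 0.516 -0.169  0.032] 80.0;[ 0.493 -0.171  0.045] 104.0;[ 0.493 -0.171  0.04 ] 89.0;[ 0.493 -0.171  0.034] 74.0;[ 0.488 -0.171  0.034] 75.0;[ 0.48  -0.17   0.035] 88.0;[ 0.467 -0.172  0.044] 100.0;[ 0.461 -0.173  0.046] 93.0;[ 0.459 -0.171  0.04 ] 76.0;[ 0.458 -0.171  0.036] 77.0;[ 0.458 -0.176  0.035] 93.0;[ 0.445 -0.179  0.035] 110.0;
```

View pics/c1.png

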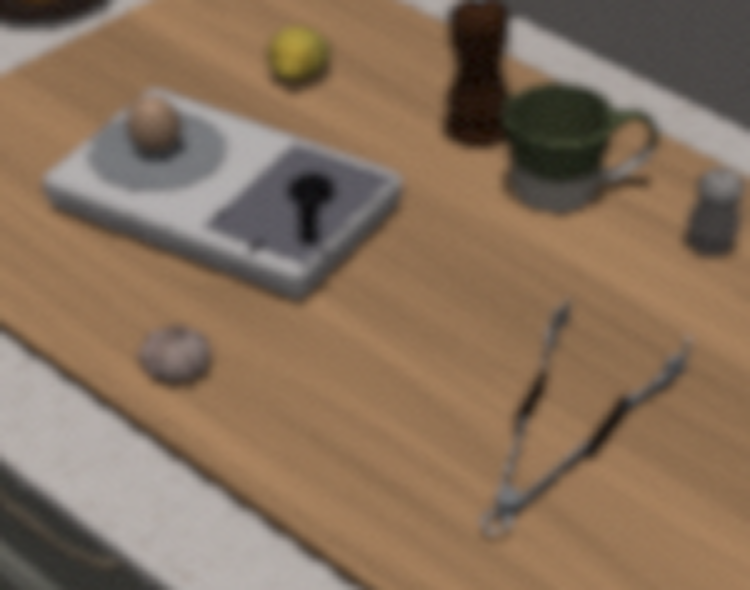

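The crop shows the knob at (548,108) mm and the lever pointing front-right. The tongs' jaws point to the rear (yaw about 18°) and their loop is near (490,525) in the crop. Estimates: cooker yaw about 13°, egg at (.55,.277), hinge at (.593,.149), and tongs grip at (.563,-.137). All of these fit the given sizes. I'll move above the knob for a closer look.

```bash
cat >> h.py <<'E'
def rel(pos,yaw):
    "travel mm & rotvec from current measured pose to TCP pos, tool down, tool y at yaw deg"
    o=get_obs(); q=o["ee_rot"]; A=R.from_quat([q[1],q[2],q[3],q[0]])
    a=np.radians(yaw); y=np.array([np.cos(a),np.sin(a),0]); z=np.array([0,0,-1.]); x=np.cross(y,z)
    B=R.from_matrix(np.stack([x,y,z],1))
    print("t",np.round(A.inv().apply(np.array(pos)-o["tcp_pos"])*1000,1),"r",np.round((A.inv()*B).as_rotvec(),3),"tcp",np.round(o["tcp_pos"],4))
E
python3 -c "
from h import *
rel([.50,.13,.27],103)"
```

```text
t [-411.2 -311.9  -43.5] r [-0.001 -0.    -0.623] tcp [0.2408 0.5763 0.226 ]
```

Request:
arm_command:
  increments:
    - {"gripper": 60, "travel": [0, 0, -44], "delta_rot": [0, 0, 0]}
    - {"gripper": 60, "travel": [-41, -31, -44], "delta_rot": [0, 0, -0.12]}
    - {"gripper": 60, "travel": [-85, -65, -44], "delta_rot": [0, 0, -0.25]}
    - {"gripper": 60, "travel": [-130, -100, -44], "delta_rot": [0, 0, -0.38]}
    - {"gripper": 60, "travel": [-175, -133, -44], "delta_rot": [0, 0, -0.5]}
    - {"gripper": 60, "travel": [-220, -166, -44], "delta_rot": [0, 0, -0.623]}
    - {"gripper": 60, "travel": [-265, -200, -44], "delta_rot": [0, 0, -0.623]}
    - {"gripper": 60, "travel": [-310, -234, -44], "delta_rot": [0, 0, -0.623]}
    - {"gripper": 60, "travel": [-355, -268, -44], "delta_rot": [0, 0, -0.623]}
    - {"gripper": 60, "travel": [-411, -312, -44], "delta_rot": [0, 0, -0.623]}
    - {"gripper": 60, "travel": [-411, -312, -44], "delta_rot": [0, 0, -0.623]}
    - {"gripper": 60, "travel": [-411, -312, -44], "delta_rot": [0, 0, -0.623]}

```text
time_s: 1.6
tcp_pos: [0.4997, 0.13, 0.2704]
ee_rot: [-0.0, -0.113, 0.994, 0.0]
contact_force: [-0.8, 0.7, -0.6]
opening: 0.0595
grasp_force: 0.0
```

Run:
```python
from h import *
print(get_obs()["qpos"].round(2),get_obs()["tcp_pos"].round(3))
px,p=cloud("wrist"); np.savez("w1",px=px,p=p); save("w1",px)
```

```text
[-0.49  0.22  0.17  1.78 -0.04  1.15  1.48] [0.5  0.13 0.27]
```

View pics/w1.png

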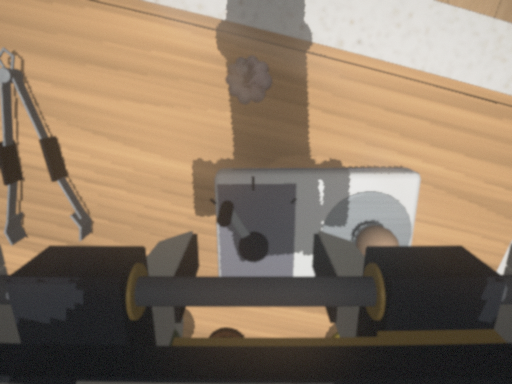

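The wrist view shows the knob at (225,212), hinge boss at (253,247), middle mark at (253,183) and egg at (377,238). The cooker's front edge is level in the picture, so the yaw is right. The tongs are at the left, with grips at (10,163) and (53,158).

Run:
```python
from h import *
d=np.load("w1.npz");px=d["px"];p=d["p"];X,Y,Z=p[...,0],p[...,1],p[...,2]
u,v=np.meshgrid(np.arange(512),np.arange(384))
w=lambda m:p[m].mean(0).round(4)
m=(Z>.108)&(Z<.125)&(u>205)&(u<245)&(v>190)&(v<235); print("knob top",w(m),np.percentile(p[m],[5,95],axis=0).round(4),m.sum())
f=(v<250)&(u>200)&(u<420)&(Z>.055)&(Z<.07)
r=cv2.minAreaRect((p[f][:,:2]*1000).astype(np.float32)); print(r)
# front edge line
pts=[]
for c in range(235,405,5):
    k=np.where(f[:,c])[0]
    pts.append(p[k[1],c,:2])
pts=np.array(pts); L=np.polyfit(pts[:,1],pts[:,0],1); print("front edge yaw",np.degrees(np.arctan(-L[0])),pts[[0,-1]].round(3))
m=(Z>.08)&(u>340)&(u<400)&(v>215)&(v<262)
q=p[m]; print("egg",w(m),np.percentile(q,[2,98],axis=0).round(4))
# sphere-ish fit
from scipy.optimize import least_squares
f2=lambda c:np.hypot(np.hypot(q[:,0]-c[0],q[:,1]-c[1])/22,0*q[:,0])*0+np.sqrt(((q[:,0]-c[0])/.022)**2+((q[:,1]-c[1])/.022)**2+((q[:,2]-.0985)/.0285)**2)-1
print(least_squares(f2,[.55,.277],loss='soft_l1',f_scale=.1).x.round(4))
print("mark",p[183,253].round(4),"hinge boss",p[247,253].round(4))
t=(Z>.036)&(Z<.056)&(u<105)&(v<250); 
hs=px.astype(int).sum(-1)
for n,c in(("L",u>32),("R",u<28)):
    g=t&c&(hs<170)&(v>130)&(v<190); q=p[g]; print("grip",n,w(g),g.sum())
    g=t&c&(v>205); print("jaw",n,w(g),g.sum(),np.percentile(p[g],[2,98],axis=0).round(3))
g=t&(v<90);print("piv",w(g),np.percentile(p[g],[2,98],axis=0).round(3))
```

```text
knob top [0.5491 0.1086 0.1146] [[0.5438 0.1026 0.1094]
 [0.5557 0.1145 0.117 ]] 175
((481.2749938964844, 195.93206787109375), (210.6038055419922, 242.19503784179688), 13.69943618774414)
front edge yaw -11.71495078120904 [[0.514 0.109]
 [0.47  0.294]]
egg [0.4995 0.2102 0.2244] [[0.4565 0.1533 0.0899]
 [0.5532 0.2865 0.3495]]
[0.5231 0.2468]
mark [0.5183 0.1315 0.0656] hinge boss [0.5902 0.1479 0.0766]
grip L [ 0.5479 -0.1094  0.0416] 217
jaw L [ 0.6223 -0.0697  0.0425] 219 [[ 0.604 -0.078  0.036]
 [ 0.643 -0.063  0.048]]
grip R [ 0.5694 -0.1631  0.0424] 303
jaw R [ 0.6507 -0.1572  0.0424] 294 [[ 0.624 -0.163  0.036]
 [ 0.671 -0.15   0.048]]
piv [ 0.4668 -0.1635  0.0417] [[ 0.456 -0.173  0.036]
 [ 0.48  -0.153  0.046]]
```

```bash
python3 -c "
from h import *
rel([.549,.1085,.13],103)
rel([.549,.1085,.082],103)
rel([.540,.121,.082],103)
rel([.534,.1355,.082],103)"
```

```text
t [-43.4 -33.6 140.4] r [ 0.001 -0.001  0.001] tcp [0.4993 0.1313 0.2704]
t [-43.4 -33.6 188.4] r [ 0.001 -0.001  0.001] tcp [0.4993 0.1313 0.2704]
t [-37.4 -19.4 188.4] r [ 0.001 -0.001  0.001] tcp [0.4993 0.1313 0.2704]
t [-34.9  -3.9 188.4] r [ 0.001 -0.001  0.001] tcp [0.4993 0.1313 0.2704]
```

Request:
arm_command:
  increments:
    - {"gripper": 50, "travel": [-43, -32, 50], "delta_rot": [0, 0, 0]}
    - {"gripper": 50, "travel": [-43, -32, 110], "delta_rot": [0, 0, 0]}
    - {"gripper": 50, "travel": [-43, -32, 140], "delta_rot": [0, 0, 0]}
    - {"gripper": 50, "travel": [-43, -32, 165], "delta_rot": [0, 0, 0]}
    - {"gripper": 50, "travel": [-43, -32, 188], "delta_rot": [0, 0, 0]}
    - {"gripper": 50, "travel": [-43, -32, 188], "delta_rot": [0, 0, 0]}
    - {"gripper": 5, "travel": [-43, -32, 188], "delta_rot": [0, 0, 0]}
    - {"gripper": 5, "travel": [-43, -32, 188], "delta_rot": [0, 0, 0]}
    - {"gripper": 5, "travel": [-43, -32, 188], "delta_rot": [0, 0, 0]}
    - {"gripper": 5, "travel": [-43, -32, 188], "delta_rot": [0, 0, 0]}
    - {"gripper": 5, "travel": [-43, -32, 188], "delta_rot": [0, 0, 0]}
  grip_force: 10

```text
time_s: 3.02
tcp_pos: [0.5491, 0.1088, 0.083]
ee_rot: [0.0, -0.113, 0.994, 0.0]
contact_force: [-0.0, -1.3, 3.5]
opening: 0.0144
grasp_force: 10.0
```

Opening is 14.4 mm, so the gripper holds the knob. Turning along the arc: tool x +8, y +29 in total.

Request:
arm_command:
  increments:
    - {"gripper": 5, "travel": [3, 7, 0], "delta_rot": [0, 0, 0]}
    - {"gripper": 5, "travel": [6, 14, 0], "delta_rot": [0, 0, 0]}
    - {"gripper": 5, "travel": [8, 21, 0], "delta_rot": [0, 0, 0]}
    - {"gripper": 5, "travel": [8.5, 29, 0], "delta_rot": [0, 0, 0]}
    - {"gripper": 5, "travel": [8.5, 29, 0], "delta_rot": [0, 0, 0]}
    - {"gripper": 5, "travel": [8.5, 29, 0], "delta_rot": [0, 0, 0]}
    - {"gripper": 40, "travel": [8.5, 29, 0], "delta_rot": [0, 0, 0]}
    - {"gripper": 40, "travel": [8.5, 29, 0], "delta_rot": [0, 0, 0]}
    - {"gripper": 40, "travel": [8.5, 29, 0], "delta_rot": [0, 0, 0]}
    - {"gripper": 40, "travel": [8.5, 29, -50], "delta_rot": [0, 0, 0]}
    - {"gripper": 60, "travel": [8.5, 29, -110], "delta_rot": [0, 0, 0]}
    - {"gripper": 60, "travel": [40, 2, -170], "delta_rot": [0, 0, 0]}

```text
time_s: 4.53
tcp_pos: [0.5142, 0.1083, 0.2464]
ee_rot: [0.001, -0.115, 0.993, 0.0]
contact_force: [-0.1, 0.0, 0.3]
opening: 0.0553
grasp_force: 0.0
```

Run:
```python
from h import *
px,p=cloud("wrist"); np.savez("w2",px=px,p=p); save("w2",px); o=get_obs(); print(o["tcp_pos"],o["time_s"])
Z=p[...,2];u,v=np.meshgrid(np.arange(512),np.arange(384))
m=(Z>.106)&(Z<.122)&(p[...,0]>.51)&(p[...,0]<.57)&(p[...,1]>.09)&(p[...,1]<.16);q=p[m]; print(m.sum(),q.mean(0),u[m].mean(),v[m].mean())
```

```text
[0.51400669 0.10279631 0.25259287] 4.575
216 [0.53423209 0.13566743 0.11430833] 279.40277777777777 210.3101851851852
```

View pics/w2.png

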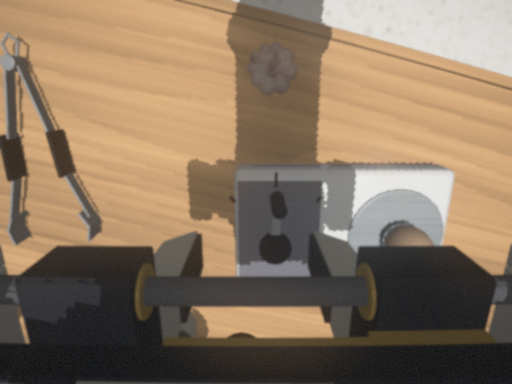

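The lever now points at the middle mark: knob at (279,205), mark at (276,180), knob position (.534,.136) as planned. Now a closer look from above the tongs.

```bash
python3 -c "
from h import *
rel([.54,-.135,.26],107.5)"
```

```text
t [  27.5 -237.6   -7.5] r [-0.001  0.008 -0.081] tcp [0.514  0.1028 0.2526]
```

Request:
arm_command:
  increments:
    - {"gripper": 80, "travel": [7, -60, -8], "delta_rot": [0, 0, -0.02]}
    - {"gripper": 91, "travel": [14, -120, -8], "delta_rot": [0, 0, -0.04]}
    - {"gripper": 91, "travel": [21, -180, -8], "delta_rot": [0, 0, -0.08]}
    - {"gripper": 91, "travel": [27, -238, -8], "delta_rot": [0, 0, -0.08]}
    - {"gripper": 91, "travel": [27, -238, -8], "delta_rot": [0, 0, -0.08]}
    - {"gripper": 91, "travel": [27, -238, -8], "delta_rot": [0, 0, -0.08]}
    - {"gripper": 91, "travel": [27, -238, -8], "delta_rot": [0, 0, -0.08]}

```text
time_s: 5.45
tcp_pos: [0.5405, -0.1296, 0.252]
ee_rot: [-0.0, -0.154, 0.988, 0.0]
contact_force: [0.1, 0.1, 0.2]
opening: 0.0908
grasp_force: 0.0
```

Run:
```python
from h import *
px,p=cloud("wrist"); np.savez("w3",px=px,p=p); save("w3",px); o=get_obs(); print(o["tcp_pos"],o["qpos"].round(2))
Z=p[...,2];hs=px.astype(int).sum(-1);u,v=np.meshgrid(np.arange(512),np.arange(384))
t=(Z>.036)&(Z<.06)&(p[...,0]>.42)&(p[...,0]<.7)&(abs(p[...,1]+.13)<.1)
def fit(m,n):
    q=p[m][:,:2]
    r=cv2.minAreaRect((q*1000).astype(np.float32)); print(n,m.sum(),q.mean(0).round(4),np.round(r[0],1),np.round(r[1],1),round(r[2],1),"px",u[m].mean().round(),v[m].mean().round())
g=(t&(hs<150)).astype(np.uint8)
n,l,s,c=cv2.connectedComponentsWithStats(g)
for i in range(1,n):
    if s[i,4]>60: fit(l==i,i)
```

```text
[ 0.54052556 -0.12967842  0.25205432] [-0.1   0.3   0.31  1.73 -0.1   1.13  2.12]
```

View pics/w3.png

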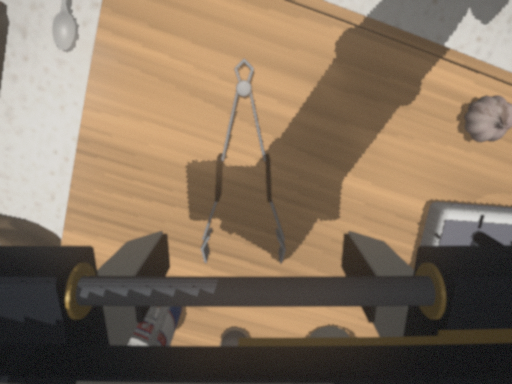

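The tongs show centred: pivot at (244,89), grips at (219,177) and (268,177), jaw ends at (206,258) and (281,258).

Run:
```python
from h import *
d=np.load("w3.npz");px=d["px"];p=d["p"];Z=p[...,2];hs=px.astype(int).sum(-1);u,v=np.meshgrid(np.arange(512),np.arange(384))
def g(n,u0,u1,v0,v1):
    m=(u>=u0)&(u<=u1)&(v>=v0)&(v<=v1)&(Z>.034); q=p[m]
    print(n,m.sum(),np.median(q,0).round(4),np.median(u[m]),np.median(v[m])); return np.median(q,0)
L=g("L",255,280,160,195);Rr=g("R",205,230,160,195);P=g("piv",234,254,80,97);a=g("jl",270,290,240,260);b=g("jr",198,216,240,260)
M=(L+Rr)/2;J=(a+b)/2
print(M,J,np.degrees(np.arctan2(*(J-P)[1::-1])),np.degrees(np.arctan2(*(M-P)[1::-1])),np.degrees(np.arctan2(*(L-Rr)[1::-1])),np.linalg.norm((M-P)[:2]),np.linalg.norm((J-P)[:2]),np.linalg.norm((L-Rr)[:2]))
```

```text
L 173 [ 0.5472 -0.1121  0.0474] 268.0 177.0
R 191 [ 0.5643 -0.1657  0.0471] 218.0 177.0
piv 243 [ 0.4649 -0.1672  0.044 ] 244.0 88.0
jl 90 [ 0.6271 -0.0664  0.0466] 282.0 249.5
jr 96 [ 0.6589 -0.1571  0.0467] 204.0 251.0
[ 0.55576827 -0.13888971  0.04723933] [ 0.6430138  -0.11178263  0.04662899] 17.264793832215 17.269437073316556 107.70786804236242 0.09521022190967067 0.1865698153650505 0.05621551462474548
```

```bash
python3 -c "
from h import *
rel([.559,-.138,.07],107.3)
rel([.559,-.138,.022],107.3)"
```

```text
t [-15.  -13.7 182. ] r [0.001 0.    0.008] tcp [ 0.5405 -0.1297  0.2521]
t [-15.  -13.7 230. ] r [0.001 0.    0.008] tcp [ 0.5405 -0.1297  0.2521]
```

Request:
arm_command:
  increments:
    - {"gripper": 91, "travel": [-15, -14, 60], "delta_rot": [0, 0, 0.008]}
    - {"gripper": 91, "travel": [-15, -14, 120], "delta_rot": [0, 0, 0.008]}
    - {"gripper": 91, "travel": [-15, -14, 170], "delta_rot": [0, 0, 0.008]}
    - {"gripper": 91, "travel": [-15, -14, 195], "delta_rot": [0, 0, 0.008]}
    - {"gripper": 91, "travel": [-15, -14, 215], "delta_rot": [0, 0, 0.008]}
    - {"gripper": 91, "travel": [-15, -14, 229], "delta_rot": [0, 0, 0.008]}
    - {"gripper": 91, "travel": [-15, -14, 229], "delta_rot": [0, 0, 0.008]}
    - {"gripper": 91, "travel": [-15, -14, 229], "delta_rot": [0, 0, 0.008]}
  grip_force: 25

```text
time_s: 6.5
tcp_pos: [0.5595, -0.1401, 0.0239]
ee_rot: [0.001, -0.149, 0.989, -0.0]
contact_force: [1.0, -0.7, 0.8]
opening: 0.0913
grasp_force: 0.0
```

Request:
arm_command:
  increments:
    - {"gripper": 70, "travel": [0, 0, 0], "delta_rot": [0, 0, 0]}
    - {"gripper": 60, "travel": [0, 0, 0], "delta_rot": [0, 0, 0]}
    - {"gripper": 52, "travel": [0, 0, 0], "delta_rot": [0, 0, 0]}
    - {"gripper": 52, "travel": [0, 0, 0], "delta_rot": [0, 0, 0]}
    - {"gripper": 52, "travel": [0, 0, 0], "delta_rot": [0, 0, 0]}
    - {"gripper": 52, "travel": [0, 0, 0], "delta_rot": [0, 0, 0]}

```text
time_s: 7.25
tcp_pos: [0.5592, -0.14, 0.0234]
ee_rot: [0.0, -0.149, 0.989, 0.0]
contact_force: [0.1, 1.3, 4.7]
opening: 0.0525
grasp_force: 9.0
```

Request:
arm_command:
  increments:
    - {"gripper": 52, "travel": [0, 0, -15], "delta_rot": [0, 0, 0]}
    - {"gripper": 52, "travel": [0, 0, -35], "delta_rot": [0, 0, 0]}
    - {"gripper": 52, "travel": [0, 0, -60], "delta_rot": [0, 0, 0]}
    - {"gripper": 52, "travel": [0, 0, -90], "delta_rot": [0, 0, 0]}
    - {"gripper": 52, "travel": [0, 0, -120], "delta_rot": [0, 0, 0]}
    - {"gripper": 52, "travel": [0, 0, -150], "delta_rot": [0, 0, 0]}
    - {"gripper": 52, "travel": [0, 0, -170], "delta_rot": [0, 0, 0]}
    - {"gripper": 52, "travel": [0, 0, -170], "delta_rot": [0, 0, 0]}
    - {"gripper": 52, "travel": [0, 0, -170], "delta_rot": [0, 0, 0]}
    - {"gripper": 52, "travel": [0, 0, -170], "delta_rot": [0, 0, 0]}

```text
time_s: 8.5
tcp_pos: [0.5582, -0.1401, 0.1921]
ee_rot: [-0.001, -0.149, 0.989, 0.0]
contact_force: [-0.4, 0.2, -0.7]
opening: 0.0516
grasp_force: 7.8
```

Run:
```python
from h import *
o=get_obs(); q=o["ee_rot"];A=R.from_quat([q[1],q[2],q[3],q[0]])
px,p=cloud("wrist"); np.savez("w4",px=px,p=p); save("w4",px)
print(o["tcp_pos"],o["opening"],o["grasp_force"],o["qpos"].round(2))
```

```text
[ 0.55819334 -0.14010523  0.19207768] 0.0516150880989583 7.750028818845749 [-0.07  0.39  0.31  1.76 -0.14  1.01  2.16]
```

View pics/w4.png

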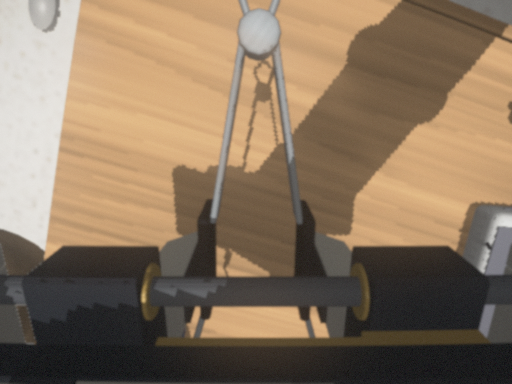

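The tongs are held and lifted, with the pivot at (259,33) and the arms between the fingers. I'll check how they sit in the hand from the wrist and scene depth, and refine the egg position from the earlier views.

Run:
```python
from h import *
u,v=np.meshgrid(np.arange(512),np.arange(384))
d=np.load("w4.npz");p=d["p"]
m=(np.hypot(u-259,v-33)<14); print("pivot",np.median(p[m],0).round(4))
for n,c in(("l",(u>281)&(u<300)),("r",(u>215)&(u<236))):
  for lo,hi in((80,120),(160,200)):
    k=c&(v>lo)&(v<hi)&(p[...,2]>.12); print(n,lo,np.median(p[k],0).round(4))
for n in("scene","side"):
    px,p=cloud(n); np.savez(n+"2",p=p,px=px)
    k=(p[...,0]>.60)&(p[...,0]<.69)&(abs(p[...,1]+.115)<.08)&(p[...,2]>.15)&(p[...,2]<.24)
    for s in(p[...,1]>-.115,p[...,1]<-.115):
        q=p[k&s]; print(n,len(q),np.median(q,0).round(4) if len(q) else "",np.percentile(q,[3,97],axis=0).round(3).tolist() if len(q) else "")
# egg: ellipsoid fit
from scipy.optimize import least_squares
for f in("w1","scene","side"):
    p=np.load(f+".npz")["p"]; q=p[(abs(p[...,0]-.55)<.03)&(abs(p[...,1]-.277)<.03)&(p[...,2]>.085)&(p[...,2]<.135)]
    fn=lambda c:np.sqrt(((q[:,0]-c[0])**2+(q[:,1]-c[1])**2)/.022**2+((q[:,2]-.097)/.0290)**2)-1
    print(f,len(q),least_squares(fn,[.55,.277],loss='soft_l1',f_scale=.1).x.round(4))
```

```text
pivot [nan nan nan]
l 80 [ 0.4847 -0.1508  0.2092]
l 160 [ 0.5141 -0.1367  0.2087]
r 80 [ 0.4911 -0.1717  0.209 ]
r 160 [ 0.5231 -0.1673  0.2089]
scene 0  
scene 0  
side 40 [ 0.6155 -0.083   0.204 ] [[0.6, -0.091, 0.192], [0.626, -0.073, 0.216]]
side 25 [ 0.6125 -0.1567  0.2045] [[0.601, -0.161, 0.196], [0.625, -0.15, 0.211]]
w1 772 [0.5499 0.2789]
scene 116 [0.5492 0.2784]
side 174 [0.5472 0.2777]
```

```bash
python3 -c "
from h import *
rel([.463,.2505,.192],107.3)"
```

```text
t [-23.8 401.5   0.6] r [ 0.    -0.001 -0.003] tcp [ 0.5585 -0.1402  0.1924]
```

Request:
arm_command:
  increments:
    - {"gripper": 52, "travel": [-2, 30, 0], "delta_rot": [0, 0, 0]}
    - {"gripper": 52, "travel": [-5, 75, 0], "delta_rot": [0, 0, 0]}
    - {"gripper": 52, "travel": [-8, 120, 0], "delta_rot": [0, 0, 0]}
    - {"gripper": 52, "travel": [-10, 165, 0], "delta_rot": [0, 0, 0]}
    - {"gripper": 52, "travel": [-13, 210, 0], "delta_rot": [0, 0, 0]}
    - {"gripper": 52, "travel": [-15, 255, 0], "delta_rot": [0, 0, 0]}
    - {"gripper": 52, "travel": [-18, 300, 0], "delta_rot": [0, 0, 0]}
    - {"gripper": 52, "travel": [-21, 345, 0], "delta_rot": [0, 0, 0]}
    - {"gripper": 52, "travel": [-23, 385, 0], "delta_rot": [0, 0, 0]}
    - {"gripper": 52, "travel": [-24, 401, 0], "delta_rot": [0, 0, 0]}
    - {"gripper": 52, "travel": [-24, 401, 0], "delta_rot": [0, 0, 0]}
    - {"gripper": 52, "travel": [-24, 401, 0], "delta_rot": [0, 0, 0]}

```text
time_s: 10.15
tcp_pos: [0.4643, 0.2481, 0.193]
ee_rot: [-0.0, -0.148, 0.989, -0.001]
contact_force: [0.5, -0.6, -1.1]
opening: 0.0521
grasp_force: 7.7
```

Run:
```python
from h import *
o=get_obs();print(o["tcp_pos"],o["opening"],o["grasp_force"],o["qpos"].round(2))
for n in("scene","side"):
    px,p=cloud(n)
    if n=="side": save("s3",cv2.resize(px[110:250,190:400],(780,520),interpolation=cv2.INTER_CUBIC))
    k=(p[...,0]>.50)&(p[...,0]<.59)&(abs(p[...,1]-.277)<.08)&(p[...,2]>.17)&(p[...,2]<.24)
    for s in(p[...,1]>.277,p[...,1]<.277):
        q=p[k&s]; print(n,len(q),np.median(q,0).round(4) if len(q) else "",np.percentile(q,[3,97],axis=0).round(3).tolist() if len(q) else "")
```

```text
[0.46429636 0.24812471 0.19302746] 0.05212737754588238 7.749788761138916 [-0.72  0.31  0.16  1.87 -0.06  0.97  1.34]
scene 2 [0.502  0.2914 0.2117] [[0.501, 0.291, 0.21], [0.502, 0.292, 0.213]]
scene 4 [0.5559 0.2329 0.1921] [[0.553, 0.232, 0.186], [0.558, 0.238, 0.195]]
side 130 [0.5299 0.3091 0.205 ] [[0.502, 0.294, 0.191], [0.55, 0.316, 0.217]]
side 157 [0.545  0.2362 0.205 ] [[0.503, 0.228, 0.191], [0.57, 0.245, 0.218]]
```

View pics/s3.png

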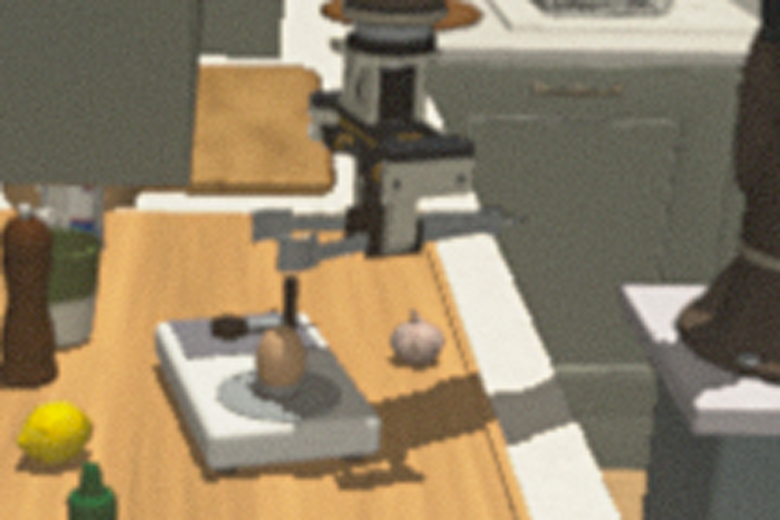

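The side view shows the tongs level above the egg, which is at (280,355) in the crop, with jaw ends at (265,225) and (295,250). The jaws are centred to about 3 mm. Descending around the egg.

Request:
arm_command:
  increments:
    - {"gripper": 52, "travel": [-2, 2.5, 10], "delta_rot": [0, 0, 0]}
    - {"gripper": 52, "travel": [-2, 2.5, 35], "delta_rot": [0, 0, 0]}
    - {"gripper": 52, "travel": [-2, 2.5, 60], "delta_rot": [0, 0, 0]}
    - {"gripper": 52, "travel": [-2, 2.5, 80], "delta_rot": [0, 0, 0]}
    - {"gripper": 52, "travel": [-2, 2.5, 95], "delta_rot": [0, 0, 0]}
    - {"gripper": 52, "travel": [-2, 2.5, 106], "delta_rot": [0, 0, 0]}
    - {"gripper": 52, "travel": [-2, 2.5, 106], "delta_rot": [0, 0, 0]}
    - {"gripper": 52, "travel": [-2, 2.5, 106], "delta_rot": [0, 0, 0]}

```text
time_s: 11.25
tcp_pos: [0.4652, 0.2532, 0.0876]
ee_rot: [0.0, -0.149, 0.989, 0.0]
contact_force: [-0.0, 0.1, -0.8]
opening: 0.0522
grasp_force: 7.8
```

Run:
```python
from h import *
o=get_obs();print(o["tcp_pos"],o["opening"],o["grasp_force"],o["contact_force"])
px,p=cloud("side");save("s4",cv2.resize(px[150:250,210:340],(780,600),interpolation=cv2.INTER_CUBIC))
```

```text
[0.46522645 0.25323727 0.08764072] 0.05219476924580164 7.75020495057106 [-0.01212575  0.12619006 -0.75254155]
```

View pics/s4.png

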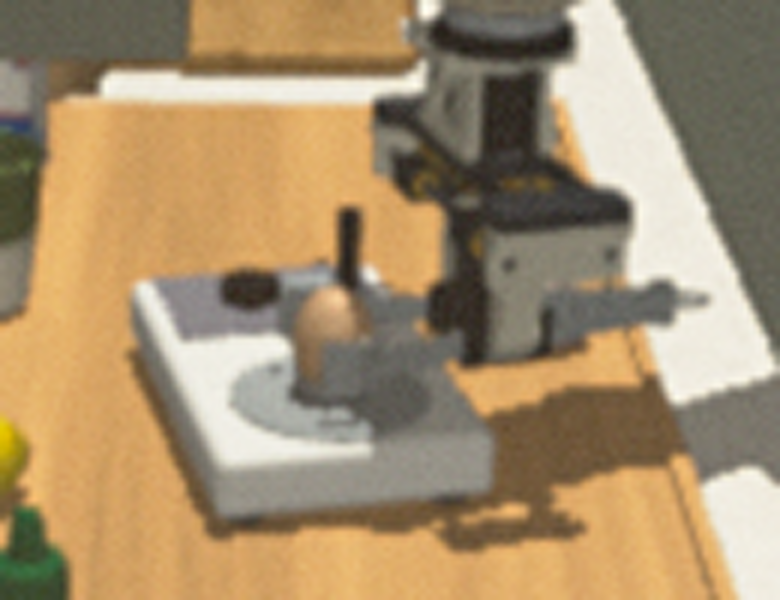

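The egg at (333,345) sits between the jaws. The jaw tips are at (280,285) and (325,370), and their midpoint is about 20 mm ahead of the egg, as it should be. Closing gently.

Request:
arm_command:
  increments:
    - {"gripper": 48, "travel": [0, 0, 0], "delta_rot": [0, 0, 0]}
    - {"gripper": 44, "travel": [0, 0, 0], "delta_rot": [0, 0, 0]}
    - {"gripper": 41, "travel": [0, 0, 0], "delta_rot": [0, 0, 0]}
    - {"gripper": 38, "travel": [0, 0, 0], "delta_rot": [0, 0, 0]}
    - {"gripper": 36, "travel": [0, 0, 0], "delta_rot": [0, 0, 0]}
    - {"gripper": 34, "travel": [0, 0, 0], "delta_rot": [0, 0, 0]}
    - {"gripper": 32, "travel": [0, 0, 0], "delta_rot": [0, 0, 0]}
    - {"gripper": 30, "travel": [0, 0, 0], "delta_rot": [0, 0, 0]}
    - {"gripper": 30, "travel": [0, 0, 0], "delta_rot": [0, 0, 0]}
    - {"gripper": 30, "travel": [0, 0, 0], "delta_rot": [0, 0, 0]}
    - {"gripper": 30, "travel": [0, 0, 0], "delta_rot": [0, 0, 0]}
  grip_force: 24

```text
time_s: 12.68
tcp_pos: [0.4648, 0.253, 0.0871]
ee_rot: [0.0, -0.149, 0.989, 0.0]
contact_force: [-1.0, -0.4, -0.8]
opening: 0.0361
grasp_force: 23.9
```

Opening is 36.1 mm, exactly the given width for jaws on the egg. Lifting 100 mm.

Request:
arm_command:
  increments:
    - {"gripper": 30, "travel": [0, 0, -6], "delta_rot": [0, 0, 0]}
    - {"gripper": 30, "travel": [0, 0, -16], "delta_rot": [0, 0, 0]}
    - {"gripper": 30, "travel": [0, 0, -30], "delta_rot": [0, 0, 0]}
    - {"gripper": 30, "travel": [0, 0, -45], "delta_rot": [0, 0, 0]}
    - {"gripper": 30, "travel": [0, 0, -60], "delta_rot": [0, 0, 0]}
    - {"gripper": 30, "travel": [0, 0, -75], "delta_rot": [0, 0, 0]}
    - {"gripper": 30, "travel": [0, 0, -90], "delta_rot": [0, 0, 0]}
    - {"gripper": 30, "travel": [0, 0, -98], "delta_rot": [0, 0, 0]}
    - {"gripper": 30, "travel": [0, 0, -100], "delta_rot": [0, 0, 0]}
    - {"gripper": 30, "travel": [0, 0, -100], "delta_rot": [0, 0, 0]}
    - {"gripper": 30, "travel": [0, 0, -100], "delta_rot": [0, 0, 0]}
    - {"gripper": 30, "travel": [0, 0, -100], "delta_rot": [0, 0, 0]}

```text
time_s: 14.18
tcp_pos: [0.4647, 0.2529, 0.1867]
ee_rot: [-0.0, -0.149, 0.989, -0.0]
contact_force: [0.9, -0.3, -1.5]
opening: 0.036
grasp_force: 23.9
```

Run:
```python
from h import *
o=get_obs();print(o["tcp_pos"],o["opening"],o["grasp_force"],o["contact_force"])
px,p=cloud("side");save("s5",cv2.resize(px[130:250,210:366],(780,600),interpolation=cv2.INTER_CUBIC))
h=cv2.cvtColor(px,cv2.COLOR_RGB2HSV)
k=(abs(p[...,0]-.55)<.05)&(abs(p[...,1]-.277)<.05)&(p[...,2]>.13)&(px[...,0].astype(int)-px[...,2]>25)
print(k.sum(),np.percentile(p[k],[3,50,97],axis=0).round(3))
```

```text
[0.46466823 0.2528815  0.18673868] 0.03603297323050393 23.92646314809099 [ 0.93012863 -0.27792106 -1.48245654]
172 [[0.502 0.24  0.179]
 [0.544 0.285 0.214]
 [0.568 0.299 0.596]]
```

View pics/s5.png

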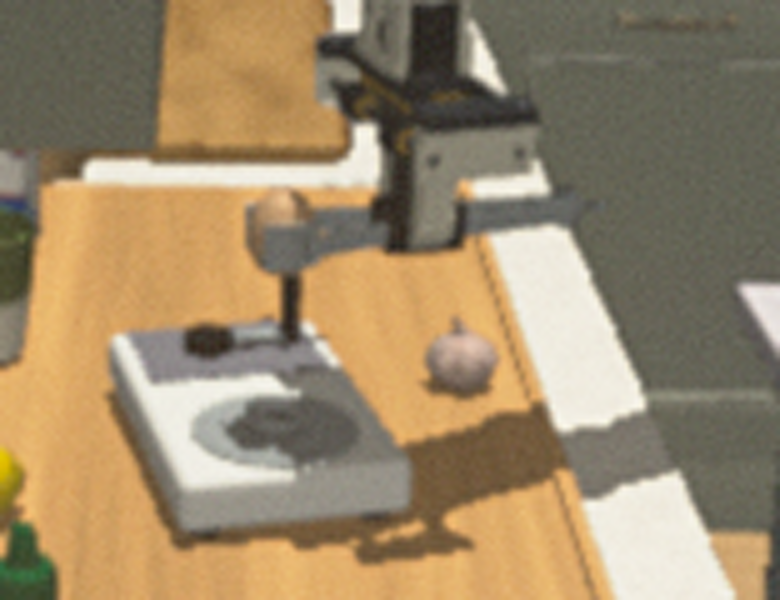

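The egg at (280,228) is held upright between the jaws, about 10 cm up. The tongs are level and the cup is empty. I'll hand it in.

```bash
python3 -c "
from h import *
print(job_done())"
```

```text
the job is handed in; nothing more can be done
None
```

I turned the lever to the middle mark and lifted the egg about 10 cm out of its cup, held in level tongs; the job is handed in, but no verdict was returned.

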